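# Fit the battery pack in the label printer

### The arm

A 6-joint arm with a two-finger parallel gripper is mounted at the origin on the work surface. World frame = base frame: x ahead of the robot, y to its left, z up, the work surface at z = 0. Lengths are in mm, angles in rad, forces in N, time in s.
With the tool pointing down it reaches from about 350 to 875 mm from the base axis. Payload 4.2 kg.
Tool frame: the origin (TCP) lies between the finger pads; the fingertips stand 17 mm ahead of it and the grasp point (between the pads) lies 2 mm behind it; z points along the fingers, y is the line along which they close (so a half turn about z gives the same grasp; the last joint's range is limited). The gripper opens to 85 mm and grips with 20 to 120 N. Pads are 22 mm wide; open, the fingers measure 114 mm over their backs; the gripper's body (76 mm by 85 mm) begins 54 mm behind the grasp point. The pads swing forward as they close: fully open they stand 13 mm farther back than shut.
Start: joints at [1.598, 0.385, 0.008, 0, -1.194, -0.259], TCP at [143.55, 608.27, 248.312] pointing down, gripper open.
Joint ranges: [-3.14, 3.14], [-1.21, 2.06], [-1.07, 1.41], [-3.16, 2.05], [-2.99, -0.16], [-3.1, 3.1]. Speed limits (rad/s): [2.79, 2.79, 3.14, 3.14, 3.14, 3.14].

### API

Orientations are given as a unit quaternion [x, y, z, w].
In Python, from bench import arm gives the robot as it stands.
- The arm moves only by the shell command python3 jog.py 'ROWS' [OPENING]. ROWS is 1 to 10 rows, one to a line, with the numbers parted by commas; each row has 6 numbers: dx, dy, dz in cm, then a rotation vector rx, ry, rz in units of 0.1 rad; each row is the pose to reach, as a shift and turn from the pose commanded when the command began, along the tool's axes at that moment; what a row does not reach only later rows make up. A row lasts 1/10 s, in which the tool goes at most 50 mm and 0.15 rad, less where a joint would pass 70% of its speed; a pose out of reach is approached as far as the arm can. OPENING is the finger opening in mm, set as the command begins (- or left out keeps the last). The fingers move at their own pace and stop on an object; the grip force is fixed at half the most. Time passes only in rows, so rows that do not move let the fingers close. It prints the time, the measured TCP pose, the force, the opening and the grip force at its end. Input that does not fit is refused with a message, and nothing moves.
- arm.read_state(): the state, without advancing time (a new reading comes with each control period).
- arm.get_image(name): name is "scene" or "top" or "wrist"; returns the picture (384x512x3 uint8, blue, green, red); there is no depth.
- arm.get_calibration(name): a dict with "K" (3x3 intrinsics, pixels), "D" ([k1, k2, p1, p2, k3] as OpenCV has them; the pictures are not rectified), "rvec" (rotation vector, rad) and "tvec" (3), from world to camera coordinates, as OpenCV has them. Camera axes: x right, y down, z forward; pixel columns grow to the right and rows downward; lengths in mm; the calibration is good to about 2 mm. A picture is of the moment at which its call begins: read the wrist's pose just before it. get_calibration takes no time and is no camera call; for the wrist camera it gives the pose at the moment of the call.
- arm.job_done(): hands the job in; it is judged then, once.
The state is a dict: "clock": time; "joints": joint angles; "joint_vel": joint speeds; "joint_efforts": joint torques, N m; "position": TCP position; "ee_rot": TCP orientation; "contact_force": force on the tool from outside, world axes, zero at the start; "wrist_torque": the same for the moment, N m; "gripper_width": finger opening in mm; "grasp_force": force on a finger pad.
Only numpy, scipy, OpenCV 4.12 (cv2) and the standard library are available. Lean on these libraries where they do the work, as an engineer would, in place of code of your own. Each camera call takes 0.05 s, during which the arm holds its last target. There are 200 camera calls.

### The job

Fit the short battery pack into the label printer: press the thumb latch so that the battery lid springs open, set the pack in the empty bay and press it down until it is fully home and flush, and only then push the lid down until it snaps shut and stays shut. Leave the longer battery pack, the label roll and the stapler alone.

Things in the scene. Friction and masses are not known exactly. Their poses are not given: they have to be found in the camera images.
- printer: Label printer, a white case 190 mm (x) by 170 mm (y), fixed to the bench. Origin: on the bench, 100 mm behind its front face, 90 mm ahead of its rear face; +x points from the front (label slot, thumb latch) to the rear (lid hinge), z up. Flat deck 75 mm above the bench; on it a grey lid with the thumb latch in front of it.
- bay (a point): Centre of the floor of the battery bay, which lies hidden under the lid at the start. In the printer's frame it is at (25, 0, 50.5) mm; axes as the printer's. The bay is a rectangular recess in the deck, 43 mm along x, 61 mm along y, 24.5 mm deep from the deck to the floor, open above once the lid is up.
- contacts (a joint): The stiff contact block (26 x 44 mm, black with four brass strips) in the middle of the bay floor; m. 0: it stands 7 mm proud of the bay floor, so a pack laid in the bay stops 6.5 mm above the deck; 0.007: pressed level with the floor, pack fully home, its top 0.5 mm below the deck. It takes about 8 N straight down to move and stays where it is pushed.
- battery: The short battery pack to fit: a black block, 40 mm (its x) by 58 mm (its y) by 24 mm high, paper patch on top, about 0.12 kg, lying flat on the bench, right way up. Origin: centre of the underside, z up. Its lowest 3 mm are 2 mm narrower all round (36 x 54 mm). It fits the bay with its long side along the bay's y, either way round, with 1.5 mm to spare on each side.
- lid (a joint): Battery lid angle, rad. 0: shut, flat on the deck; it opens upward to 1.75 (just past upright, leaning to the rear). A hinge spring (0.1 N m when shut, fading to 0.02 N m at full opening) drives it open whenever it is not latched. The lid snaps under the latch when its front edge is pushed down to 0 with some 5 to 10 N.
- lid_hinge (a point): Middle of the lid's hinge line (along the printer's y), in the printer's frame at (63, 0, 75.5) mm. Its axes turn with the lid; shut, they are the printer's. The lid is a plate 76 mm long (from the hinge towards its own -x), 80 mm wide, outer (top) face 5.5 mm above the hinge line in its own z; a 24 mm wide nib mid-front reaches 81.5 mm from the hinge.
- lid_edge (a point): Point on the lid's outer face, on its middle line, 70 mm from the hinge line (6 mm from the front edge): the place to press to snap the lid shut. Moves and turns with the lid.
- latch: Thumb latch: a ribbed grey paddle that rocks about a hidden hinge along the printer's y, with a hook at its rear edge over the lid's nib. Origin: on that hinge, 55 mm above the bench, in the printer's frame at (-18, 0, 55) mm. Pressed fully it tips by 0.17 rad, front down; it lets go of the lid by about 0.1 rad and springs back when let go.
- latch_pad (a point): Press point on top of the thumb latch, a ribbed grey paddle 44 mm (x) by 40 mm (y) just in front of the lid. At rest in the printer's frame at (-53, 0, 81) mm. Press it straight down: it sinks about 6 mm here under some 2 N at first and 4 N at the end.
- long_pack: Bystander: a longer black battery pack of another machine, 40 mm (x) by 100 mm (y) by 24 mm high; too long for the bay. Origin: centre of the underside.
- label_roll: Bystander: roll of paper labels standing on its flat end, 72 mm diameter, 50 mm high. Origin: centre of the underside.
- stapler: Bystander: office stapler, 150 mm (x) by 34 mm (y) by 52 mm high. Origin: centre of the underside.

How it is judged:
By the outcome, as a careful person would: the job done as asked, in the order asked, and still so for the second after the job is handed in, with the robot touching nothing.
It also fails if it takes over 72 s, if anything falls off the work surface, if the arm or the gripper's body presses on something with over 40 N, if the wrist force passes 120 N, or if a joint passes its speed limit or range.

## Working session

There is one attempt and no reset: what is moved stays moved. The work goes in short steps, Python scripts to look and compute and a shell command to move; the robot and the scene stay as the last step left them, time stands still between calls to the robot, and variables do not carry over. Pictures are saved under pics/ and viewed, at most 10 in all, crops included, and the job is handed in when it is done.

```bash
ls; mkdir -p pics
python3 - <<'E'
from bench import arm
import cv2,numpy as np
s=arm.read_state();print(s['clock'],s['position'],s['ee_rot'],s['gripper_width'])
for n in ('top','scene'):
    cv2.imwrite(f'pics/{n}0.png',arm.get_image(n))
    c=arm.get_calibration(n);print(n,np.array(c['K']).round(1).tolist(),c['rvec'],c['tvec'])
a=cv2.imread('pics/top0.png')
E
```

```text
bench.py
jog.py
pics
0.0 [143.39353223 607.75275771 247.19026675] [ 9.93286628e-01 -1.15673808e-01 -7.96228111e-05  1.11328915e-03] 85.71051487448719
top [[491.4, 0.0, 257.6], [0.0, 491.4, 192.0], [0.0, 0.0, 1.0]] [ 2.13787005 -2.1336688   0.18195903] [-6.28302547e-01  5.35480591e+02  1.57807306e+03]
scene [[380.1, 0.0, 258.3], [0.0, 380.1, 190.6], [0.0, 0.0, 1.0]] [ 2.129501    1.25713328 -0.47398228] [-264.89036746 -314.36892873 1696.43119208]
```

View pics/top0.png

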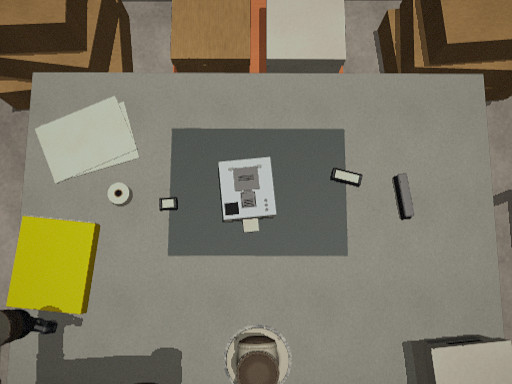

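View pics/scene0.png

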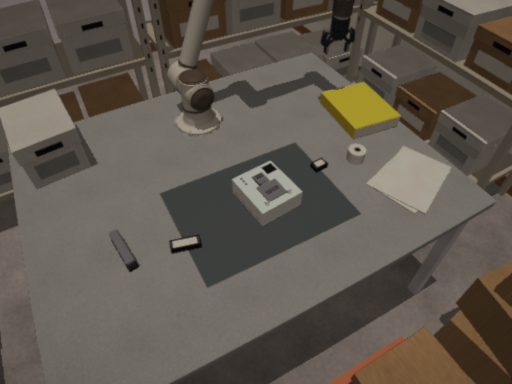

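The top view shows the printer at (247,187) with its latch toward the robot, the short pack at (168,204) and the long pack at (346,177). The label roll is at (119,194) and the stapler at (403,196). I'll get coarse poses first.

```bash
cat > h.py <<'E'
from bench import arm
import cv2,numpy as np
from scipy.spatial.transform import Rotation as R
def ray(c,px,z):
    px=np.array(px,float).reshape(-1,1,2)
    n=cv2.undistortPoints(px,np.array(c['K'],float),np.array(c['D'],float))[:,0]
    Rm=cv2.Rodrigues(np.array(c['rvec'],float))[0];o=-Rm.T@np.ravel(c['tvec'])
    d=np.c_[n,np.ones(len(n))]@Rm
    return o+d*((z-o[2])/d[:,2])[:,None]
def proj(c,P):
    return cv2.projectPoints(np.array(P,float).reshape(-1,1,3),np.array(c['rvec'],float),np.array(c['tvec'],float),np.array(c['K'],float),np.array(c['D'],float))[0][:,0]
def rect(c,mask,z):
    "largest blob in mask -> centre, sides, angle of long side (world, plane z)"
    k=max(cv2.findContours(mask,cv2.RETR_EXTERNAL,cv2.CHAIN_APPROX_NONE)[0],key=cv2.contourArea)
    w=ray(c,k[:,0],z)[:,:2].astype(np.float32)
    b=cv2.boxPoints(cv2.minAreaRect(w));e=b[1]-b[0];f=b[2]-b[1]
    l=e if np.hypot(*e)>np.hypot(*f) else f
    return b.mean(0).round(1),np.hypot(*e).round(1),np.hypot(*f).round(1),round(float(np.arctan2(l[1],l[0])),3)
def tool(target,s=None,rot=None):
    "shift from the present TCP to target, in tool axes"
    s=s or arm.read_state();r=R.from_quat(s['ee_rot'])
    return r.inv().apply(np.array(target)-s['position']).round(1)
E
python3 - <<'E'
from h import *
a=cv2.imread('pics/top0.png').astype(int);c=arm.get_calibration('top')
m=np.zeros(a.shape[:2],np.uint8);g=a.min(2)
w=m.copy();w[150:225,212:282]=(g[150:225,212:282]>185)*255
w=cv2.morphologyEx(w,cv2.MORPH_OPEN,np.ones((3,3)));print('printer',rect(c,w,75))
for nm,(r0,r1,c0,c1) in dict(short=(190,216,150,188),long=(160,195,322,370)).items():
    b=m.copy();b[r0:r1,c0:c1]=(a.max(2)[r0:r1,c0:c1]<40)*255;print(nm,rect(c,b,24))
    b=m.copy();b[r0:r1,c0:c1]=(g[r0:r1,c0:c1]>150)*255;print(nm,'patch',rect(c,b,24))
print(ray(c,[(246,165),(248,199),(119,194)],75))
s=arm.read_state();print(R.from_quat(s['ee_rot']).as_matrix().round(3))
wc=arm.get_calibration('wrist');Rm=cv2.Rodrigues(np.array(wc['rvec']))[0];print(-Rm.T@np.ravel(wc['tvec']),Rm.round(2),wc['K'])
E
```

```text
printer (array([628.3,  38.7], dtype=float32), np.float32(19.7), np.float32(16.8), -1.568)
short (array([487.1, 289.8], dtype=float32), np.float32(64.0), np.float32(30.8), -0.952)
short patch (array([501.3, 300.5], dtype=float32), np.float32(37.0), np.float32(20.2), -1.569)
long (array([ 578.7, -287.5], dtype=float32), np.float32(38.0), np.float32(102.5), 1.016)
long patch (array([ 594.8, -298.9], dtype=float32), np.float32(23.3), np.float32(77.9), 1.295)
[[619.96233418  38.62981839  75.        ]
 [507.50098939  31.53455467  75.        ]
 [522.94405949 448.95669141  75.        ]]
[[ 0.973 -0.23  -0.   ]
 [-0.23  -0.973 -0.002]
 [ 0.     0.002 -1.   ]]
[220.137264   589.47670938 373.62603581] [[-0.23 -0.97  0.  ]
 [-0.93  0.22  0.31]
 [-0.3   0.07 -0.95]] [[327.93168434   0.         255.30272503]
 [  0.         327.93168434 187.17979852]
 [  0.           0.           1.        ]]
```

```bash
python3 -c "
from h import *
print(tool([505,300,205]))"
```

```text
[422.6 216.4  42.8]
```

Units first: shifts go in cm and turns go in units of 0.1 rad. So 50 mm is 5, 10 mm is 1, -0.232 rad is -2.32.

```bash
r="x"; python3 jog.py '5,2.5,0.5,0,0,-1
10,5,1,0,0,-2.32
14.5,7.3,1.5,0,0,-2.32
19,9.7,2,0,0,-2.32
23.5,12,2.4,0,0,-2.32
28,14.3,2.8,0,0,-2.32
32.5,16.6,3.3,0,0,-2.32
37,18.9,3.8,0,0,-2.32
40,20.4,4.1,0,0,-2.32
42.2,21.6,4.3,0,0,-2.32'
python3 jog.py '0,0,0,0,0,0
0,0,0,0,0,0'
python3 - <<'E'
from h import *
c=arm.get_calibration('wrist');a=arm.get_image('wrist');cv2.imwrite('pics/w1.png',a)
s=arm.read_state();print(s['position'],R.from_quat(s['ee_rot']).as_matrix().round(3).tolist())
print(proj(c,[[501,300,24],[628,39,75]]))
E
```

```text
clock: 1.1
position: [506.4, 298.3, 204.2]
ee_rot: [1.0, -0.001, -0.001, 0.001]
contact_force: [0.8, 0.0, -0.5]
gripper_width: 85.5
grasp_force: 0.0
clock: 1.3
position: [504.7, 300.5, 204.7]
ee_rot: [1.0, -0.001, -0.001, 0.0]
contact_force: [-0.3, 0.6, 0.3]
gripper_width: 85.2
grasp_force: 0.0
[504.26317777 301.1805092  204.99663475] [[1.0, 0.0, -0.001], [0.0, -1.0, -0.0], [-0.001, 0.0, -1.0]]
[[255.11822702 170.58125156]
 [582.55187189  34.70564122]]
```

View pics/w1.png

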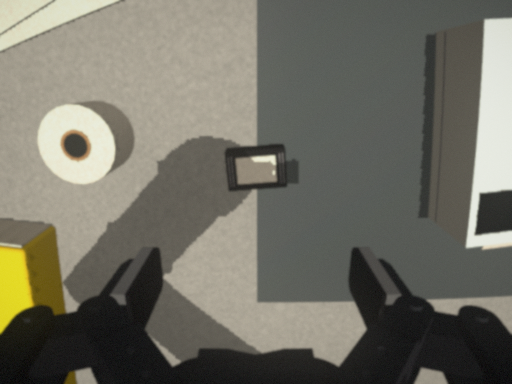

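Run:
```python
from h import *
c=arm.get_calibration('wrist');a=cv2.imread('pics/w1.png')
m=np.zeros(a.shape[:2],np.uint8);g=a.max(2)
b=m.copy();b[149:189,232:284]=(g[149:189,232:284]>75)*255
b=cv2.morphologyEx(b,cv2.MORPH_OPEN,np.ones((3,3)));print('patch',rect(c,b,24))
b=m.copy();b[135:200,215:290]=(g[135:200,215:290]<42)*255;print('black',rect(c,b,24),rect(c,b,0))
x=cv2.resize(a[130:205,205:310],None,fx=6,fy=6,interpolation=cv2.INTER_NEAREST);cv2.imwrite('pics/w1c.png',x)
```

```text
patch (array([501.9, 299.8], dtype=float32), np.float32(40.0), np.float32(28.6), -1.49)
black (array([486.1, 288.1], dtype=float32), np.float32(33.5), np.float32(3.7), -1.466) (array([478.6, 287.1], dtype=float32), np.float32(36.1), np.float32(4.0), -1.466)
```

View pics/w1c.png

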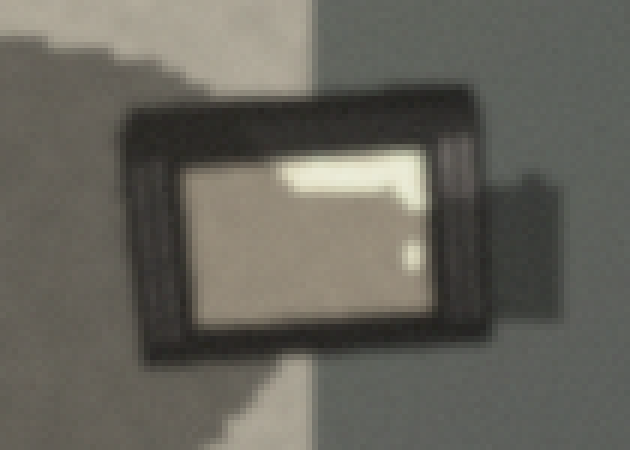

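The pack lies at about (502,300) with yaw +0.075; its patch spans (237–277, 157–184) in the wrist picture. Now I'll look at the printer with the fingers closed.

In the tool's units: 265 mm is 26.5, 65 mm is 6.5.

```bash
python3 jog.py '1.1,4.5,-0.4,0,0,0
2.2,9,-0.8,0,0,0
3.3,13.5,-1.2,0,0,0
4.4,18,-1.7,0,0,0
5.5,22.4,-2.1,0,0,0
6.5,26.5,-2.5,0,0,0
6.5,26.5,-2.5,0,0,0
6.5,26.5,-2.5,0,0,0' 0
python3 - <<'E'
from h import *
c=arm.get_calibration('wrist');a=arm.get_image('wrist');cv2.imwrite('pics/w2.png',a)
np.save('pics/c2.npy',c,allow_pickle=True)
E
```

```text
clock: 2.15
position: [569.4, 36.5, 230.5]
ee_rot: [1.0, 0.0, 0.0, -0.0]
contact_force: [0.1, 0.8, -0.6]
gripper_width: 0.0
grasp_force: 0.0
```

View pics/w2.png

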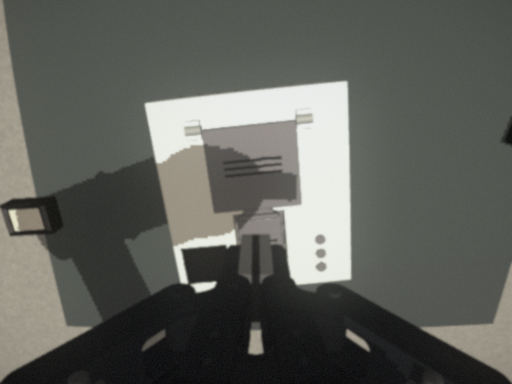

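```bash
cat > deck.py <<'E'
from h import *
def edge(g,p,q,c,z,n=60,half=8):
    "sub-pixel strongest gradient across the line p-q (bright side on left of p->q); world line fit"
    p,q=np.array(p,float),np.array(q,float);t=(q-p)/np.hypot(*(q-p));nr=np.array([-t[1],t[0]])
    u=np.arange(-half,half+.01,.25);pts=[]
    for k in np.linspace(.08,.92,n):
        xy=(p+k*(q-p)+u[:,None]*nr).astype(np.float32)
        v=cv2.remap(g,xy[:,:1],xy[:,1:],cv2.INTER_LINEAR).ravel()
        d=np.abs(np.gradient(cv2.GaussianBlur(v[:,None],(1,9),0).ravel()))
        d[:4]=d[-4:]=0;w=np.where(d>.6*d.max(),d,0);pts.append(p+k*(q-p)+nr*(w@u/w.sum()))
    w=ray(c,pts,z)[:,:2].astype(np.float32)
    f=cv2.fitLine(w,cv2.DIST_HUBER,0,.01,.01).ravel();return f[:2],f[2:]
def meet(a,b):
    s=np.linalg.solve(np.c_[a[0],-b[0]],b[1]-a[1]);return a[1]+s[0]*a[0]
E
python3 - <<'E'
from deck import *
c=np.load('pics/c2.npy',allow_pickle=True).item();g=cv2.cvtColor(cv2.imread('pics/w2.png'),cv2.COLOR_BGR2GRAY).astype(np.float32)
rear=edge(g,(147,103),(347,82),c,75);right=edge(g,(348,84),(352,279),c,75)
left=edge(g,(147,105),(157,152),c,75,30,6);front=edge(g,(298,285),(350,281),c,75,20,6)
print([np.arctan2(l[0][1],l[0][0]).round(4) for l in(rear,right,left,front)])
A,B,C,D=meet(rear,left),meet(rear,right),meet(front,right),meet(front,left)
print(A,B,C,D,np.linalg.norm(A-B),np.linalg.norm(B-C))
E
```

```text
[np.float32(-1.4662), np.float32(0.1055), np.float32(0.1082), np.float32(-1.4676)]
[632.44965 130.22247] [650.3183  -39.93643] [459.84445 -60.09739] [442.2719  109.56092] 171.09454 191.53786
```

```bash
python3 jog.py '-3.5,0.3,2.5,0,0,-1.05
-7.3,0.7,6,0,0,-1.05
-7.3,0.7,10.5,0,0,-1.05
-7.3,0.7,12,0,0,-1.05
-7.3,0.7,12,0,0,-1.05'
python3 jog.py '0,0,0.8,0,0,0
0,0,1.1,0,0,0
0,0,1.3,0,0,0
0,0,1.5,0,0,0
0,0,1.7,0,0,0
0,0,1.8,0,0,0
0,0,1.8,0,0,0
0,0,1.8,0,0,0'
```

```text
clock: 2.7
position: [494.5, 30.2, 108.1]
ee_rot: [0.999, 0.054, -0.003, 0.001]
contact_force: [0.4, -0.0, 1.0]
gripper_width: 0.1
grasp_force: 0.0
clock: 3.5
position: [494.0, 28.9, 92.8]
ee_rot: [0.999, 0.052, -0.003, 0.0]
contact_force: [-9.1, 4.8, 9.2]
gripper_width: -0.0
grasp_force: 5.1
```

Run:
```python
from h import *
a=arm.get_image('scene')[140:235,210:330];t=arm.get_image('top')[145:240,190:310]
cv2.imwrite('pics/s3.png',np.hstack([cv2.resize(i,None,fx=3.3,fy=3.3,interpolation=cv2.INTER_CUBIC) for i in(a,t)]))
s=arm.read_state();print(s['contact_force'],s['wrist_torque'])
```

```text
[-8.52672997  4.15386284  9.13933264] [1.20367742 2.55262124 0.07957684]
```

View pics/s3.png

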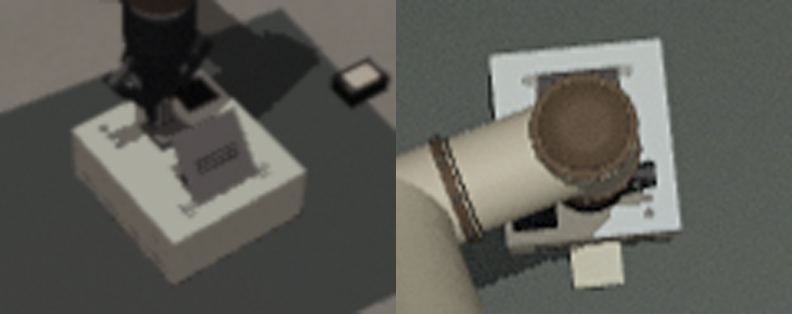

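```bash
python3 jog.py '0,0,-2,0,0,0
0,0,-6,0,0,0
0,0,-10,0,0,0
3.5,-0.2,-13,0,0,0
4.6,-0.2,-13.8,0,0,0
4.6,-0.2,-13.8,0,0,0
4.6,-0.2,-13.8,0,0,0'
python3 - <<'E'
from h import *
c=arm.get_calibration('wrist');a=arm.get_image('wrist');cv2.imwrite('pics/w4.png',a)
np.save('pics/c4.npy',c,allow_pickle=True)
E
```

```text
clock: 4.3
position: [541.3, 35.7, 229.6]
ee_rot: [0.999, 0.052, -0.001, -0.0]
contact_force: [-0.8, 0.5, 0.3]
gripper_width: 0.1
grasp_force: 0.0
```

View pics/w4.png

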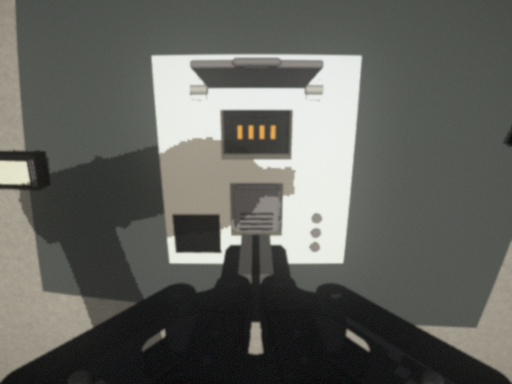

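The lid is fully open. The bay shows at (221–292, 110–158) with brass strips inside and the lid standing at rows 60–87.

Run:
```python
from deck import *
c=np.load('pics/c4.npy',allow_pickle=True).item();g=cv2.cvtColor(cv2.imread('pics/w4.png'),cv2.COLOR_BGR2GRAY).astype(np.float32)
def box(tl,tr,br,bl,z,half):
    L=[edge(g,p,q,c,z,40,half) for p,q in((tl,tr),(tr,br),(br,bl),(bl,tl))]
    P=[meet(L[i-1],L[i]) for i in range(4)]
    print(np.round(P,1).tolist(),'c',np.mean(P,0).round(1),[np.linalg.norm(P[i]-P[i-1]).round(1) for i in range(4)],[np.arctan(l[0][1]/l[0][0]).round(3) for l in L])
box((221.5,110),(291.5,110),(291.5,158),(221.5,158),75,4)
box((152,56),(361,56),(345,264),(168,264),75,6)
s=arm.read_state();print(s['position'])
```

```text
[[594.0999755859375, 70.69999694824219], [600.4000244140625, 10.5], [558.5, 6.099999904632568], [552.0999755859375, 65.30000305175781]] c [576.2  38.1] [np.float32(42.3), np.float32(60.5), np.float32(42.1), np.float32(59.6)] [np.float32(-1.466), np.float32(0.105), np.float32(-1.463), np.float32(0.127)]
[[630.7999877929688, 130.0], [649.7000122070312, -40.0], [460.29998779296875, -60.099998474121094], [442.5, 110.0]] c [545.8  35. ] [np.float32(189.4), np.float32(171.0), np.float32(190.5), np.float32(171.1)] [np.float32(-1.46), np.float32(0.106), np.float32(-1.466), np.float32(0.105)]
[540.8680312   35.55769705 229.16372563]
```

```bash
python3 jog.py '-0.2,-4.5,0,0,0,0.3
-0.4,-9,0,0,0,0.3
-0.6,-13.5,2,0,0,0.3
-0.8,-18,4,0,0,0.3
-1,-22.4,6,0,0,0.3
-1.1,-26.7,8,0,0,0.3
-1.1,-26.7,12,0,0,0.3
-1.1,-26.7,15,0,0,0.3
-1.1,-26.7,15,0,0,0.3
-1.1,-26.7,15,0,0,0.3' 85
python3 - <<'E'
from h import *
c=arm.get_calibration('wrist');a=arm.get_image('wrist');cv2.imwrite('pics/w5.png',a)
s=arm.read_state();print(s['position'],R.from_quat(s['ee_rot']).as_euler('xyz').round(3))
E
```

```text
clock: 5.35
position: [502.9, 299.7, 80.1]
ee_rot: [0.999, 0.038, -0.001, 0.001]
contact_force: [0.5, 1.2, 0.9]
gripper_width: 85.1
grasp_force: 0.0
[503.74866471 300.35343758  81.42560414] [-3.141e+00 -1.000e-03  7.600e-02]
```

View pics/w5.png

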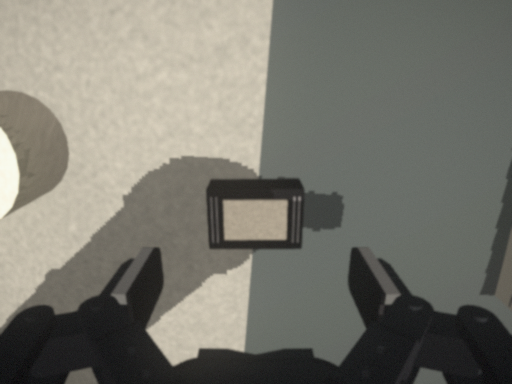

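Run:
```python
from h import *
c=arm.get_calibration('wrist');a=cv2.imread('pics/w5.png');g=a.max(2)
b=np.zeros(g.shape,np.uint8);b[192:246,215:296]=(g[192:246,215:296]>90)*255
b=cv2.morphologyEx(b,cv2.MORPH_OPEN,np.ones((3,3)));print(rect(c,b,24))
print(ray(c,[(209.5,248),(302,247)],24))
print(g[240:252,255],g[184:200,255],g[225,200:225],g[225,285:310])
```

```text
(array([502.3, 299.9], dtype=float32), np.float32(39.4), np.float32(27.1), -1.495)
[[480.9373469  326.97943854  24.        ]
 [486.05508129 269.062201    24.        ]]
[95 56 45 44 45 42 45 46 53 63 79 89] [43 42 45 41 43 45 42 45 44 43 46 45 43 45 62 98] [116 118 115 117 116 116 110  94  68  46  54  68  79  66  50  52  72  78
  70  49  42  42  63 106 152] [165 139  94  52  41  37  49  69  77  68  54  53  72  77  67  49  42  50
  60  67  68  68  66  67  68]
```

In the tool's units: 49 mm is 4.9, 30 mm is 3.

```bash
python3 jog.py '0,0,3,0,0,0
0,0,4.5,0,0,0
0,0,4.9,0,0,0
0,0,4.9,0,0,0'
python3 jog.py '0,0,0,0,0,0
0,0,0,0,0,0
0,0,0,0,0,0
0,0,0,0,0,0
0,0,0,0,0,0' 30
python3 jog.py '0,0,-1,0,0,0
0,0,-5,0,0,0
0,0,-9,0,0,0
0,0,-9,0,0,0
0,0,-9,0,0,0'
python3 - <<'E'
from h import *
c=arm.get_calibration('wrist');a=arm.get_image('wrist');cv2.imwrite('pics/w6.png',a)
np.save('pics/c6.npy',c,allow_pickle=True)
E
```

```text
clock: 5.8
position: [504.0, 300.5, 32.6]
ee_rot: [0.999, 0.038, 0.001, -0.001]
contact_force: [-0.1, -0.0, -0.3]
gripper_width: 84.9
grasp_force: 0.0
clock: 6.3
position: [504.1, 300.9, 33.6]
ee_rot: [0.999, 0.038, 0.001, -0.001]
contact_force: [-0.7, 0.2, 6.9]
gripper_width: 55.2
grasp_force: 61.9
clock: 6.8
position: [503.4, 300.6, 122.9]
ee_rot: [0.999, 0.037, 0.001, -0.001]
contact_force: [-0.2, -0.7, -2.0]
gripper_width: 55.6
grasp_force: 64.1
```

View pics/w6.png

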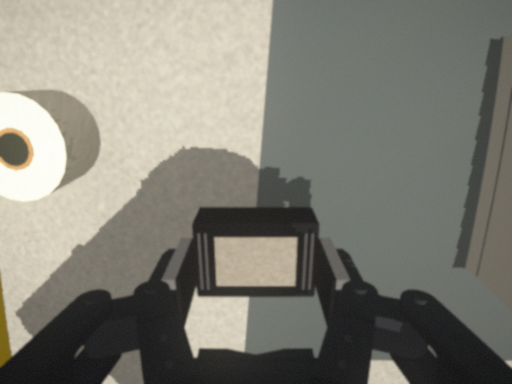

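```bash
cat > held.py <<'E'
from deck import *
def held(a,c,roi,ztop):
    g=a.max(2);r0,r1,c0,c1=roi
    b=np.zeros(g.shape,np.uint8);b[r0:r1,c0:c1]=(g[r0:r1,c0:c1]>90)*255
    return rect(c,cv2.morphologyEx(b,cv2.MORPH_OPEN,np.ones((3,3))),ztop)
E
python3 - <<'E'
from held import *
c=np.load('pics/c6.npy',allow_pickle=True).item();a=cv2.imread('pics/w6.png')
s=arm.read_state();print(s['position'],R.from_quat(s['ee_rot']).as_euler('xyz').round(3))
for z in(113,114,115):print(held(a,c,(228,294,208,306),z))
g=cv2.cvtColor(a,cv2.COLOR_BGR2GRAY).astype(np.float32)
f=edge(g,(197,295.5),(315,295),c,114,40,4);print(f,np.arctan(f[0][1]/f[0][0]))
print(g[286:302,256],g[286:302,220])
E
```

```text
[502.66811249 299.9771178  121.42228362] [-3.141e+00  1.000e-03  7.500e-02]
(array([501. , 299.9], dtype=float32), np.float32(39.2), np.float32(27.1), -1.494)
(array([501.6, 300. ], dtype=float32), np.float32(39.0), np.float32(26.9), -1.494)
(array([502.2, 300. ], dtype=float32), np.float32(38.7), np.float32(26.7), -1.494)
(array([ 0.07509043, -0.9971767 ], dtype=float32), array([482.43652, 298.18823], dtype=float32)) -1.4956352
[111.  66.  50.  50.  49.  52.  48.  48.  53.  57.  78. 104. 116. 121.
 120. 120.] [107.  63.  52.  45.  50.  47.  49.  49.  52.  76. 128. 170. 196. 205.
 209. 212.]
```

In the tool's units: 267 mm is 26.7, 40 mm is 4, -0.03 rad is -0.3.

```bash
python3 jog.py '0.8,4,-1,0,0,-0.3
1.6,8,-1,0,0,-0.3
2.4,12,-1,0,0,-0.3
3.2,16,-1,0,0,-0.3
4,20,-1,0,0,-0.3
4.8,23.5,-1,0,0,-0.3
5.4,26,-1,0,0,-0.3
5.4,26.7,-1,0,0,-0.3
5.4,26.7,-1,0,0,-0.3
5.4,26.7,-1,0,0,-0.3'
python3 jog.py '0,0,1,0,0,0
0,0,2,0,0,0
0,0,2,0,0,0
0,0,2,0,0,0'
python3 - <<'E'
from held import *
P=[]
for i in range(4):
    s=arm.read_state();P.append(s['position'])
    c=arm.get_calibration('wrist');a=arm.get_image('wrist');print(held(a,c,(228,294,208,306),P[-1][2]-8.5))
print(np.mean(P,0),R.from_quat(s['ee_rot']).as_euler('xyz').round(3))
cv2.imwrite('pics/w7.png',a);np.save('pics/c7.npy',c,allow_pickle=True)
g=cv2.cvtColor(a,cv2.COLOR_BGR2GRAY).astype(np.float32)
f=edge(g,(197,295.5),(315,295),c,P[-1][2]-8.5,40,4);print(f)
E
```

```text
clock: 7.85
position: [576.5, 38.6, 130.5]
ee_rot: [0.999, 0.053, -0.001, 0.0]
contact_force: [0.8, -0.6, -2.4]
gripper_width: 55.4
grasp_force: 64.1
clock: 8.25
position: [576.8, 38.5, 110.6]
ee_rot: [0.999, 0.053, -0.001, 0.0]
contact_force: [-0.2, -0.2, -1.6]
gripper_width: 55.3
grasp_force: 64.1
(array([575.1,  37.7], dtype=float32), np.float32(38.2), np.float32(26.3), -1.465)
(array([575.4,  37.7], dtype=float32), np.float32(38.2), np.float32(26.3), -1.466)
(array([575.6,  37.6], dtype=float32), np.float32(38.2), np.float32(26.3), -1.466)
(array([575.7,  37.6], dtype=float32), np.float32(38.2), np.float32(26.3), -1.465)
[577.18612496  38.40820768 111.18612391] [-3.142e+00 -1.000e-03  1.060e-01]
(array([ 0.10849554, -0.99409693], dtype=float32), array([557.0376  ,  34.529305], dtype=float32))
```

View pics/w7.png

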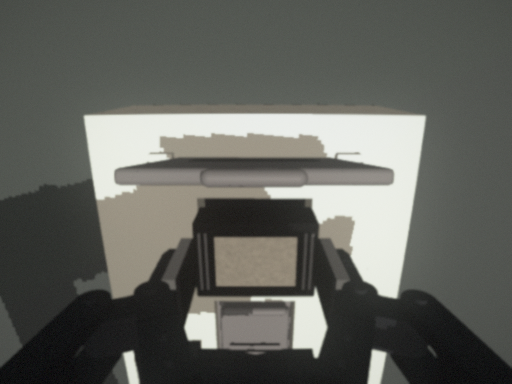

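```bash
python3 jog.py '0,0,0.3,0,0,0
0,0,0.5,0,0,0
0,0,0.7,0,0,0
0,0,0.9,0,0,0
0,0,0.9,0,0,0'
```

```text
clock: 8.95
position: [577.0, 38.0, 101.9]
ee_rot: [0.999, 0.053, -0.0, 0.0]
contact_force: [-1.0, 0.3, -1.8]
gripper_width: 55.3
grasp_force: 64.1
```

```bash
python3 jog.py '0,0,0.3,0,0,0
0,0,0.5,0,0,0
0,0,0.7,0,0,0
0,0,0.9,0,0,0
0,0,0.9,0,0,0'
```

```text
clock: 9.45
position: [576.9, 38.1, 92.9]
ee_rot: [0.999, 0.053, -0.0, 0.0]
contact_force: [-0.7, 0.3, -0.9]
gripper_width: 54.8
grasp_force: 64.1
```

In the tool's units: 2 mm is 0.2, 1 mm is 0.1.

```bash
python3 jog.py '0,0,0.1,0,0,0
0,0,0.2,0,0,0
0,0,0.2,0,0,0'
python3 jog.py '0,0,0,0,0,0
0,0,0,0,0,0
0,0,0,0,0,0
0,0,0,0,0,0' 80
python3 jog.py '0,0,-2,0,0,0
0,0,-4,0,0,0
0,0,-4,0,0,0
0,0,-4,0,0,0' 80
python3 jog.py '0,0,0,0,0,0
0,0,0,0,0,0
0,0,0,0,0,0
0,0,0,0,0,0
0,0,0,0,0,0
0,0,0,0,0,0' 0
python3 - <<'E'
from held import *
s=arm.read_state();c=arm.get_calibration('wrist');a=arm.get_image('wrist');cv2.imwrite('pics/w8.png',a)
print(s['position'],proj(c,[[576.2,38.1,81.5]]))
E
```

```text
clock: 9.75
position: [577.2, 38.1, 91.3]
ee_rot: [0.999, 0.053, 0.0, -0.0]
contact_force: [-0.5, -0.5, -0.4]
gripper_width: 55.3
grasp_force: 64.2
clock: 10.15
position: [577.3, 38.1, 91.5]
ee_rot: [0.999, 0.053, 0.0, -0.0]
contact_force: [0.8, 0.0, -0.2]
gripper_width: 80.1
grasp_force: 0.0
clock: 10.55
position: [577.1, 38.2, 131.5]
ee_rot: [0.999, 0.052, 0.0, -0.0]
contact_force: [0.8, 0.2, 0.2]
gripper_width: 80.0
grasp_force: 0.0
clock: 11.15
position: [577.2, 38.1, 131.2]
ee_rot: [0.999, 0.053, -0.0, 0.0]
contact_force: [-0.2, 0.0, 0.3]
gripper_width: 0.3
grasp_force: 0.0
[577.1516472   38.10518961 131.2102661 ] [[254.19885793 224.20496799]]
```

View pics/w8.png

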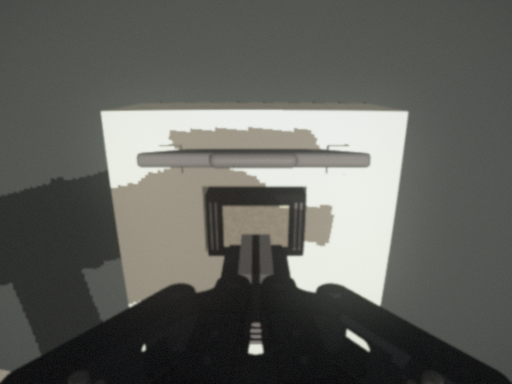

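The pack sits square in the bay at (205–306, 188–255). Next I press it home.

```bash
python3 jog.py '0,0,2.5,0,0,0
0,0,3.1,0,0,0
0,0,3.3,0,0,0
0,0,3.5,0,0,0
0,0,3.6,0,0,0'
python3 jog.py '0,0,0.1,0,0,0
0,0,0.2,0,0,0
0,0,0.3,0,0,0
0,0,0.4,0,0,0
0,0,0.4,0,0,0'
```

```text
clock: 11.7
position: [576.4, 37.8, 96.4]
ee_rot: [0.999, 0.053, -0.001, 0.0]
contact_force: [-3.9, 0.5, 7.3]
gripper_width: -0.1
grasp_force: 3.3
clock: 12.2
position: [576.4, 37.8, 92.7]
ee_rot: [0.999, 0.053, -0.001, 0.0]
contact_force: [-5.3, 0.3, 4.7]
gripper_width: 0.1
grasp_force: 2.8
```

```bash
python3 jog.py '0,0,0.1,0,0,0
0,0,0.15,0,0,0
0,0,0.2,0,0,0
0,0,0.2,0,0,0'
python3 jog.py '0,0,0.1,0,0,0
0,0,0.1,0,0,0'
```

```text
clock: 12.6
position: [576.3, 37.8, 91.6]
ee_rot: [0.999, 0.053, -0.001, 0.0]
contact_force: [-6.8, 0.2, 10.8]
gripper_width: 0.1
grasp_force: 5.5
clock: 12.8
position: [576.3, 37.8, 91.6]
ee_rot: [0.999, 0.053, -0.001, 0.0]
contact_force: [-8.3, 0.4, 16.1]
gripper_width: 0.5
grasp_force: 7.9
```

In the tool's units: 2 mm is 0.2, 1 mm is 0.1.

```bash
python3 jog.py '0,0,0.1,0,0,0
0,0,0.2,0,0,0
0,0,0.2,0,0,0'
python3 jog.py '0,0,-2,0,0,0
0,0,-5,0,0,0
0,0,-9,0,0,0
0,0,-12,0,0,0
-4,0,-12,0,0,0
-4,0,-12,0,0,0
-4,0,-12,0,0,0'
python3 - <<'E'
from deck import *
s=arm.read_state();c=arm.get_calibration('wrist');a=arm.get_image('wrist');cv2.imwrite('pics/w9.png',a)
p=proj(c,[[576.2,38.1,75]])[0];print(s['position'],p)
x,y=p.astype(int);cv2.imwrite('pics/w9c.png',cv2.resize(a[y-70:y+70,x-90:x+90],None,fx=4,fy=4))
E
```

```text
clock: 13.1
position: [576.3, 37.8, 91.5]
ee_rot: [0.999, 0.053, -0.0, 0.001]
contact_force: [-12.1, 0.6, 25.5]
gripper_width: 0.2
grasp_force: 12.8
clock: 13.8
position: [537.2, 33.8, 207.4]
ee_rot: [0.999, 0.053, 0.001, -0.0]
contact_force: [0.0, -0.4, -1.0]
gripper_width: -0.3
grasp_force: 0.0
[537.19287113  33.81035361 207.41809036] [254.49246252 134.3780111 ]
```

View pics/w9c.png

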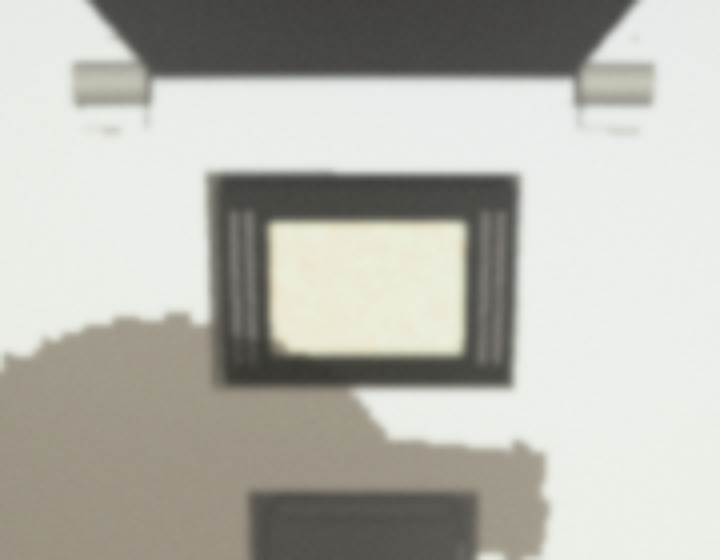

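Flush and square in the bay: pack (210–515, 175–385 in the crop). Next I go behind the lid with the closed fingers.

In the tool's units: 125 mm is 12.5, 65 mm is 6.5.

```bash
python3 jog.py '4.5,0,0,0,0,0
9,0,0,0,0,0
12.5,0,0,0,0,0
12.5,0,0,0,0,0
12.5,0,3.5,0,0,0
12.5,0,6.5,0,0,0
12.5,0,6.5,0,0,0
12.5,0,6.5,0,0,0'
python3 -c "
import numpy as np
for t in (1.75,1.57,1.4,1.2,1.0,.8,.6,.45,.3,.2,.1,0):
    r=60+10*(1.75-t)/1.75
    print(t,'tipx %.0f TCPz %.0f'%(63-r*np.cos(t)+5.5*np.sin(t)+11,75.5+r*np.sin(t)+5.5*np.cos(t)+17))"
```

```text
clock: 14.65
position: [662.0, 46.9, 141.4]
ee_rot: [0.999, 0.053, -0.0, 0.001]
contact_force: [0.5, -0.2, 1.0]
gripper_width: 0.1
grasp_force: 0.0
1.75 tipx 90 TCPz 151
1.57 tipx 79 TCPz 154
1.4 tipx 69 TCPz 155
1.2 tipx 56 TCPz 153
1.0 tipx 44 TCPz 150
0.8 tipx 32 TCPz 143
0.6 tipx 22 TCPz 135
0.45 tipx 16 TCPz 127
0.3 tipx 10 TCPz 118
0.2 tipx 8 TCPz 112
0.1 tipx 5 TCPz 105
0 tipx 4 TCPz 98
```

```bash
python3 jog.py '-1.2,0,-0.6,0,0,0
-2.2,0,-0.9,0,0,0
-3.2,0,-1.2,0,0,0
-4.2,0,-1.3,0,0,0
-4.8,0,-1.3,0,0,0
-5.5,0,-1.2,0,0,0
-6.1,0,-1,0,0,0
-6.7,0,-0.9,0,0,0
-7.3,0,-0.5,0,0,0
-7.9,0,-0.2,0,0,0'
python3 - <<'E'
from h import *
a=arm.get_image('scene')[140:235,210:330];t=arm.get_image('wrist')
cv2.imwrite('pics/s10.png',np.hstack([cv2.resize(a,(400,316),interpolation=cv2.INTER_CUBIC),cv2.resize(t,(400,316))]))
E
```

```text
clock: 15.65
position: [582.8, 38.7, 142.9]
ee_rot: [0.999, 0.053, 0.0, 0.0]
contact_force: [1.4, 0.1, 0.5]
gripper_width: 0.2
grasp_force: 0.6
```

View pics/s10.png

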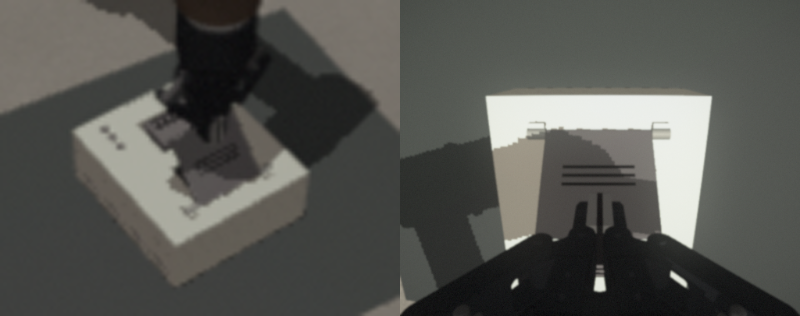

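I miscounted: I've now viewed 13 pictures, over the limit of 10. I'll use numbers only from here. The lid is under the fingertips at about 0.8 rad, so I'll keep pushing it down.

```bash
python3 jog.py '-0.5,0,0.4,0,0,0
-1,0,0.8,0,0,0
-1.6,0,1.6,0,0,0
-2,0,2.1,0,0,0
-2.2,0,2.6,0,0,0
-2.4,0,3.1,0,0,0
-2.6,0,3.5,0,0,0
-2.7,0,3.9,0,0,0
-2.8,0,4.2,0,0,0
-2.8,0,4.3,0,0,0'
python3 jog.py '0,0,0.1,0,0,0
0,0,0.2,0,0,0
0,0,0.3,0,0,0
0,0,0.3,0,0,0'
```

```text
clock: 16.75
position: [556.0, 35.9, 100.8]
ee_rot: [0.999, 0.053, 0.001, -0.0]
contact_force: [1.9, 0.3, 3.6]
gripper_width: -0.2
grasp_force: 1.7
clock: 17.15
position: [555.2, 35.8, 98.0]
ee_rot: [0.999, 0.053, -0.0, 0.0]
contact_force: [-1.1, 0.0, 7.6]
gripper_width: 0.3
grasp_force: 3.6
```

In the tool's units: 1 mm is 0.1.

```bash
python3 jog.py '0,0,0.1,0,0,0
0,0,0.1,0,0,0'; python3 jog.py '0,0,0.1,0,0,0
0,0,0.2,0,0,0
0,0,0.2,0,0,0'
```

```text
clock: 17.35
position: [555.3, 35.8, 97.9]
ee_rot: [0.999, 0.053, 0.0, 0.0]
contact_force: [-2.5, 0.8, 12.1]
gripper_width: 0.4
grasp_force: 6.0
clock: 17.65
position: [555.3, 35.7, 97.7]
ee_rot: [0.999, 0.053, 0.0, 0.0]
contact_force: [-6.9, 0.7, 21.6]
gripper_width: 0.2
grasp_force: 10.9
```

Units first: shifts go in cm and turns go in units of 0.1 rad. So -50 mm is -5, -130 mm is -13.

```bash
python3 jog.py '0,0,-1,0,0,0
0,0,-2,0,0,0
0,0,-5,0,0,0
0,0,-9,0,0,0
0,0,-13,0,0,0
0,0,-13,0,0,0
0,0,-13,0,0,0'
python3 - <<'E'
from deck import *
c=arm.get_calibration('wrist');a=arm.get_image('wrist');cv2.imwrite('pics/w11.png',a)
g=cv2.cvtColor(a,cv2.COLOR_BGR2GRAY).astype(np.float32)
o=np.array([551.2,35.5]);M=np.array([[.9945,-.1048],[.1048,.9945]])
W=lambda x,y,z:[*(o+M@[x,y]),z]
q=lambda x,y,z:g[tuple(proj(c,[W(x,y,z)])[0].round().astype(int)[::-1])]
print('mid line',[(x,q(x,0,81)) for x in range(80,-14,-6)]);print('across',[(y,q(40,y,81)) for y in range(-60,61,6)])
# front edge of the lid if shut, beside the nib; sides
P=[proj(c,[W(*p,81)])[0] for p in((-13,-36),(-13,-16),(-8,-40),(50,-40))]
print(P[:2]);f=edge(g,P[0],P[1],c,81,20,8);s=edge(g,P[2],P[3],c,81,20,8)
print('front x',M.T@(f[1]-o),'side y',M.T@(s[1]-o),f[0],s[0])
E
```

```text
clock: 18.35
position: [555.0, 35.8, 224.8]
ee_rot: [0.999, 0.052, 0.0, -0.0]
contact_force: [-0.1, 1.0, -0.6]
gripper_width: 0.1
grasp_force: 0.0
mid line [(80, np.float32(234.0)), (74, np.float32(236.0)), (68, np.float32(235.0)), (62, np.float32(144.0)), (56, np.float32(146.0)), (50, np.float32(147.0)), (44, np.float32(143.0)), (38, np.float32(141.0)), (32, np.float32(100.0)), (26, np.float32(102.0)), (20, np.float32(90.0)), (14, np.float32(82.0)), (8, np.float32(81.0)), (2, np.float32(80.0)), (-4, np.float32(80.0)), (-10, np.float32(78.0))]
across [(-60, np.float32(236.0)), (-54, np.float32(237.0)), (-48, np.float32(237.0)), (-42, np.float32(238.0)), (-36, np.float32(148.0)), (-30, np.float32(148.0)), (-24, np.float32(145.0)), (-18, np.float32(143.0)), (-12, np.float32(143.0)), (-6, np.float32(143.0)), (0, np.float32(143.0)), (6, np.float32(144.0)), (12, np.float32(144.0)), (18, np.float32(143.0)), (24, np.float32(142.0)), (30, np.float32(141.0)), (36, np.float32(143.0)), (42, np.float32(235.0)), (48, np.float32(236.0)), (54, np.float32(236.0)), (60, np.float32(236.0))]
[array([295.9702172, 196.3240964]), array([273.10813484, 196.32528873])]
front x [-13.40316476 -25.56053705] side y [ 22.40758004 -39.76333275] [ 0.2182246  -0.97589856] [0.99449545 0.10477981]
```

```bash
python3 -c "
from bench import arm
print(arm.job_done())"
```

```text
the job is handed in; nothing more can be done
None
```

The short pack is fully home in the bay and the lid is snapped shut and stayed shut after I let go; the bystanders were left untouched, and I handed the job in at about 18 s, though I viewed 13 pictures against the limit of 10.

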